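# Set the bread slicer's thickness fence to the pointer and lock it

### The job

Set the slice thickness on the bread-slicing board: slide the loose fence along its slots until the line on its foot meets the tip of the pointer clip on the scale, standing square to the board, without jamming it against its guide pins. Then push the clamping lever round clockwise until it is firmly hand-tight, so that it holds the fence but is not over-tightened, and leave it. Leave the other things on the worktop where they are.

Things in the scene. Friction and masses are not known exactly. Their poses are not given: they have to be found in the camera images.
- board: Dark wooden bread-slicing board, fixed, 270 x 184 mm, top 22 mm above the worktop. Origin: on the worktop under the axis of the centre bolt; it spans x -62 to 208 mm. x is the fence's sliding direction, positive towards the knife guides (pale posts 66 mm high above the board at x 88 to 124, y 74 to 89 mm on either side, nothing between the sides). z up.
- fence: Loose fence, 0.4 to 0.63 kg: steel foot plate 5 mm thick on the board (its x -35 to 75, y -66 to 66 mm) with three slots along x (56 x 9.5 mm, at y -46, 0, 46), and an upright beech face. Origin: middle of the slots, underside of the foot. Axes as the board's when square. Slides 24 mm either side of the bolt's axis with 3 to 6 N; at the start up to 5 degrees skew.
- fence_top (a point): Middle of the top edge (80 mm above the worktop, 69 mm along x from the fence's origin) of its upright beech face: 12 mm thick along x, 132 mm wide, 53 mm high; a 3 mm steel leaf backs its lowest 20 mm on the lever's side. Pinched from above it can be drawn both ways and turned square. Slots clear the pins by 1.2 mm a side: keep the fence's middle at the board's y = 0 as it turns, or it binds.
- fence_index (a point): Outer end of the dark index line on the fence's foot, at the foot's edge next to the scale, 27 mm above the worktop; frame as the fence's.
- pointer_tip (a point): Tip of the steel pointer clip (13 mm wide, small dark screw) fixed on the scale at the board's edge; it points at the fence's foot. Frame as the board's. The fence is at the mark when its index line has the same x as this tip, within 3 mm; along y they stay about 6 mm apart.
- guide_pins: The centre bolt (under the lever) and two low-headed steel guide pins, one in each slot, all 7 mm thick, at board x = 0 and y = -46, 0, +46 mm, fixed to the board; heads 32 mm above the worktop. Origin as the board's.
- clamp: The clamping lever's thread on the centre bolt, with the lever that it carries: steel hub and 30 mm flange that presses on the fence's foot. Origin on the bolt's axis, about at worktop height; axes as the board's. How high the thread sits differs by up to 0.7 mm either way from case to case, too little to read from poses, so the angle at which the lever bites must be felt.
- salt_shaker: Glass salt shaker with grey cap, 44 mm wide, 90 mm high, beside the board. Origin: centre of its underside.
- dip_bowl: Grey stoneware bowl, 105 mm wide, 58 mm high. Origin: centre of its underside.
- loaf_tin: Dark loaf tin, 101 x 191 x 56 mm. Origin: centre of its underside.
- shot_glass: Small clear tumbler, 55 mm wide, 63 mm high. Origin: centre of its underside.
- lever_end (a point): Near the tip of the black handle, on its centre line, 64 mm from the bolt's axis and about 51 to 56 mm above the worktop. The handle is a round bar 13 mm thick that reaches level from a 23 mm hub out to 71 mm from the axis; the space round it is free, so closed fingers can stand beside it, tips 43 mm above the worktop, and push it round at about 55 mm from the axis.
- clamp_lever (a joint): Lever angle (rad); at 0 the handle points to the board's -y; grows clockwise from above (-y, -x, +y), sinking 0.9 mm/rad. Slack 0.03 N m; bites at 0.9 to 2.5, then clamping force grows about 55 N/rad, resistance about 0.0085 N m per N, felt only while it turns (0.3 to 0.8 rad/s), fading at a pause. Push of 5 N at 55 mm: hand-tight, 30 N; under 12 N too loose, over 55 N too tight. Stays where left.

How it is judged:
On the way, in this order (a step that is already met when the one before it is completed fails the run):
1. the fence's index line is at the pointer (3 mm) and the fence square (0.05 rad), the lever still slack (x of fence_index in the frame of pointer_tip between -0.003 and 0.003 m and angle between the x axis of fence and the x axis of board, either way round below 0.05 rad and contact force between clamp and fence below 8 N), for 0.2 s.
2. the lever clamps the fence hand-tight (more than 12 N) (contact force between clamp and fence above 12 N), for 0.2 s.
At the end, for the whole second after the job is handed in: The fence rests with its index line within 3 mm of the pointer tip along the scale, square to the board within 0.05 rad, clamped by the lever with more than 12 N (x of fence_index in the frame of pointer_tip between -0.003 and 0.003 m and angle between the x axis of fence and the x axis of board, either way round below 0.05 rad and contact force between clamp and fence above 12 N and linear speed of fence below 0.01 m/s); the robot touches nothing.
It fails at once if the lever is over-tightened (clamping force above 55 N) (contact force between clamp and fence above 55 N).
It fails at once if the fence is jammed against its guide pins or bolt (more than 25 N) (contact force between fence and guide_pins above 25 N).
It fails at once if a bystander is moved by more than 20 mm (distance of any of salt_shaker, dip_bowl, loaf_tin, shot_glass from where it was at the start of the episode above 0.02 m).
It also fails if it takes over 53 s, if anything falls off the work surface, if the arm or the gripper's body presses on something with over 40 N, if the wrist force passes 120 N, or if a joint passes its speed limit or range.

### The arm

A 6-joint arm with a two-finger parallel gripper is mounted at the origin on a cart in front of the work surface, level with it; the furniture and walls round the work are solid. World frame = base frame: x ahead of the robot, y to its left, z up, the work surface at z = 0. Lengths are in m, angles in rad, forces in N, time in s.
With the tool pointing down it reaches from about 0.375 to 0.9 m from the base axis. Payload 3.1 kg.
Tool frame: the origin (TCP) lies at the very end of the fingers, on their centre line; the grasp point (between the pads) lies 19 mm behind it (manip.tcp_to_grasp is the distance from the TCP to the grasp point, in m); z points along the fingers, y is the line along which they close (so a half turn about z gives the same grasp; the last joint's range is limited). The gripper opens to 85 mm and grips with 20 to 120 N. Pads are 22 mm wide; open, the fingers measure 114 mm over their backs; the gripper's body (76 mm by 85 mm) begins 54 mm behind the grasp point. The pads swing forward as they close: fully open they stand 13 mm farther back than shut.
Start: joints at [1.135, 0.527, 1.433, -0, 1.181, -0.178], TCP at [0.159, 0.604, 0.231] pointing down, gripper open.
Joint ranges: [-3.08, 3.08], [-0.75, 2.2], [0.22, 2.44], [-1.43, 4.57], [0, 2.65], [-2.85, 2.85]. Speed limits (rad/s): [2.79, 2.79, 3.14, 3.14, 3.14, 3.14].

### API

Orientations are given as a unit quaternion [x, y, z, w].
In Python, from station import manip gives the robot as it stands. The module is installed in compiled form; this text tells all that it offers.
- The arm moves only by the tool step_arm, never from a script. Its argument "commands" is one flat list of numbers, 6 for each row, row after row: the shift along the tool's x, y, z in m, then the turn, a rotation vector about the tool's x, y, z in degrees. A call has exactly 10 rows; each row is the pose to reach, as a shift and turn from the pose commanded when the call began, along the tool's axes at that moment; what a row does not reach only later rows make up. A row lasts 1/10 s, in which the tool goes at most 50 mm and 8.59 degrees, less where a joint would pass 70% of its speed; a pose out of reach is approached as far as the arm can. A call with a gripper value outside its range is refused whole. "jaw" is the opening in per cent of the stroke, from 0 (shut) to 100 (fully open), set as the call begins (left out, the last holds). The fingers move at their own pace and stop on an object; "grip_force" is the grip in N (left out, the last holds). Time passes only in rows, so rows that repeat a pose let the fingers close, or fill a call up. It gives the time, the measured TCP pose, the force, the opening and the grip force at its end, in the units of the state.
- manip.sense(): the state, without advancing time (a new reading comes with each control period).
- manip.snapshot(name): name is "scene" or "top" or "wrist"; returns a dict with "pixels" (420x560x3 uint8, blue, green, red), "fx", "fy", "cx", "cy" (pixels), "R" (3x3) and "t" (3): a world point X has camera coordinates R X + t; the wrist camera has in their place "mount" (4x4, takes a point from camera to tool coordinates, whose origin is the TCP and whose axes are the flange's). Camera axes: x right, y down, z forward; pixel columns grow to the right and rows downward; lengths in m; the calibration is good to about 2 mm. A picture is of the moment at which its call begins: read the wrist's pose just before it. There is no depth.
- manip.sign_off(): hands the job in; it is judged then, once.
The state is a dict: "t": time; "q": joint angles; "qd": joint speeds; "tau": joint torques, N m; "tcp_pos": TCP position; "tool_rot": TCP orientation; "force": force on the tool from outside, world axes, zero at the start; "ft_torque": the same for the moment, N m; "finger_gap": opening from 0.0 (shut) to 1.0 (fully open); "gripper_force": force on a finger pad.
Only numpy, scipy, OpenCV 4.12 (cv2) and the standard library are available. Lean on these libraries where they do the work, as an engineer would, in place of code of your own. Each camera call takes 0.05 s, during which the arm holds its last target. There are 200 camera calls.

## Working session

There is one attempt and no reset: what is moved stays moved. The work goes in short steps, Python scripts to look and compute and a tool call to move; the robot and the scene stay as the last step left them, time stands still between calls to the robot, and variables do not carry over. Pictures are saved under pics/ and viewed, at most 10 in all, crops included, and the job is handed in when it is done.

Besides the shell and the picture viewer there is one more tool, called after "Request:" as a command line: name --argument value ..., lists and objects as JSON in quotes. step_arm: Moves the arm, as the interface text tells. Its arguments: {"type":"object","properties":{"commands":{"type":"array","items":{"type":"number"}},"jaw":{"type":"number"},"grip_force":{"type":"number"}},"required":["commands"]}

```bash
mkdir -p pics; cat > h.py <<'E'
import numpy as np, cv2
from station import manip
def snap(cam,name):
    s=manip.sense(); d=manip.snapshot(cam); cv2.imwrite(f'pics/{name}.png',d['pixels']); np.savez(f'pics/{name}.npz',s_pos=s['tcp_pos'],s_rot=s['tool_rot'],**{k:v for k,v in d.items()}); return d
def ray(name,u,v,z):
    d=np.load(f'pics/{name}.npz'); p=np.array([(u-d['cx'])/d['fx'],(v-d['cy'])/d['fy'],1.])
    if 'R' in d: R=d['R'].T; c=-R@d['t']
    else:
        from scipy.spatial.transform import Rotation as Ro
        M=d['mount']; Q=Ro.from_quat(d['s_rot']).as_matrix(); R=Q@M[:3,:3]; c=Q@M[:3,3]+d['s_pos']
    r=R@p; return c+r*(z-c[2])/r[2]
E
python3 - <<'E'
from h import *
for c in ['top','scene']:
    d=snap(c,c+'0'); print({k:v for k,v in d.items() if k!='pixels'})
s=manip.sense(); print(s)
a=cv2.imread('pics/top0.png');
E
```

```text
{'fx': 472.84873183266626, 'fy': 472.84873183266626, 'cx': 282.2841164495268, 'cy': 205.8103633831478, 'R': array([[ 0.02752567, -0.99960516, -0.00564506],
       [-0.9969447 , -0.02703857, -0.07328148],
       [ 0.07309991,  0.00764494, -0.99729532]]), 't': array([-0.02576828,  0.48930965,  1.38279787])}
{'fx': 510.44375862646183, 'fy': 510.44375862646183, 'cx': 280.18013172406836, 'cy': 208.58503768440028, 'R': array([[ 0.74407128, -0.66778458, -0.02053501],
       [-0.43316088, -0.45878754, -0.77581289],
       [ 0.50865468,  0.58615505, -0.63062879]]), 't': array([-0.41653458,  0.26700117,  1.09056847])}
{'t': 0.1, 'q': array([ 1.13551434e+00,  5.28419521e-01,  1.43378775e+00, -6.69965834e-06,
        1.18141032e+00, -1.78467367e-01]), 'qd': array([ 0.00082268, -0.00295325, -0.00100663,  0.0007239 , -0.00054042,
       -0.00068204]), 'tau': array([-4.75727793e-04, -4.43307817e+01, -1.78586161e+01, -3.11705462e-04,
        3.90026369e-03, -1.23881722e-05]), 'tcp_pos': array([0.15842338, 0.60391087, 0.2303987 ]), 'tool_rot': array([ 1.28053397e-01,  9.91766758e-01, -9.66104199e-04, -3.02894266e-04]), 'force': array([-0.61097586, -0.05904785,  0.19472801]), 'ft_torque': array([-0.00121027, -0.03772712, -0.02601324]), 'gripper_force': 0.0, 'finger_gap': 0.9993691384410198}
```

View pics/top0.png

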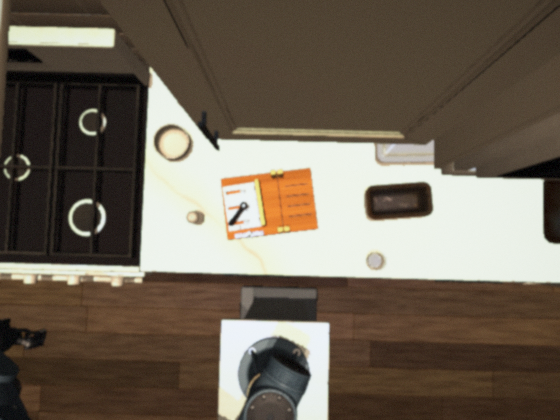

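View pics/scene0.png

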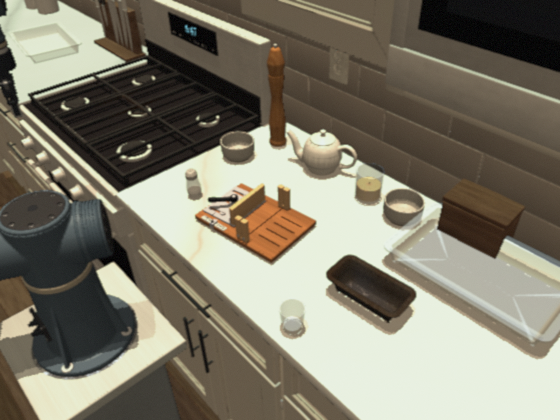

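The top view shows the board at about (222–317, 168–240), its x axis pointing right (world −y). The lever hub is near (243, 206) with the handle to lower left, the scale is along the lower edge near (250, 235), and the salt shaker is at (195, 217). The scene view agrees with this.

```bash
python3 - <<'E'
from h import *
a=cv2.imread('pics/top0.png'); hsv=cv2.cvtColor(a,cv2.COLOR_BGR2HSV)
m=cv2.inRange(hsv,(3,150,100),(22,255,255)); m[:150]=0;m[260:]=0;m[:,:200]=0;m[:,340:]=0
pts=cv2.findNonZero(m); r=cv2.minAreaRect(cv2.convexHull(pts)); b=cv2.boxPoints(r); print(r,b)
W=[ray('top0',*p,0.022) for p in b]; print(np.round(W,4)); print('c',np.mean(W,0),[np.linalg.norm(W[i]-W[i-1]) for i in range(4)])
print('hub',ray('top0',243,206,.055),'salt',ray('top0',195,216,.05))
d=np.load('pics/top0.npz')
c=cv2.resize(a[160:250,210:330],None,fx=6.5,fy=6.5,interpolation=cv2.INTER_CUBIC); cv2.imwrite('pics/topc.png',c)
s=manip.snapshot('wrist'); print(s['mount'],s['fx'],s['cx'],s['cy'])
E
```

```text
((268.824951171875, 203.541015625), (59.81089782714844, 89.04119110107422), 83.1572265625) [[221.0584  179.153  ]
 [309.46533 168.54417]
 [316.5915  227.92903]
 [228.18457 238.53786]]
[[ 0.5639  0.1714  0.022 ]
 [ 0.6026 -0.0901  0.022 ]
 [ 0.427  -0.1151  0.022 ]
 [ 0.3888  0.1439  0.022 ]]
c [0.4955864  0.02754285 0.022     ] [np.float64(0.17728393705797652), np.float64(0.26432604785802094), np.float64(0.1773843185962091), np.float64(0.261874504403211)]
hub [0.48348937 0.10059487 0.055     ] salt [0.45108943 0.23893323 0.05      ]
[[ 5.66330376e-06 -9.55817895e-01 -2.93959439e-01  7.45965645e-02]
 [ 9.99999841e-01 -1.60596057e-04  5.41448469e-04  6.58452614e-04]
 [-5.64734863e-04 -2.93959395e-01  9.55817742e-01 -1.43176931e-01]
 [ 0.00000000e+00  0.00000000e+00  0.00000000e+00  1.00000000e+00]] 327.28572418753845 284.33034639900853 209.2988153558584
```

View pics/topc.png

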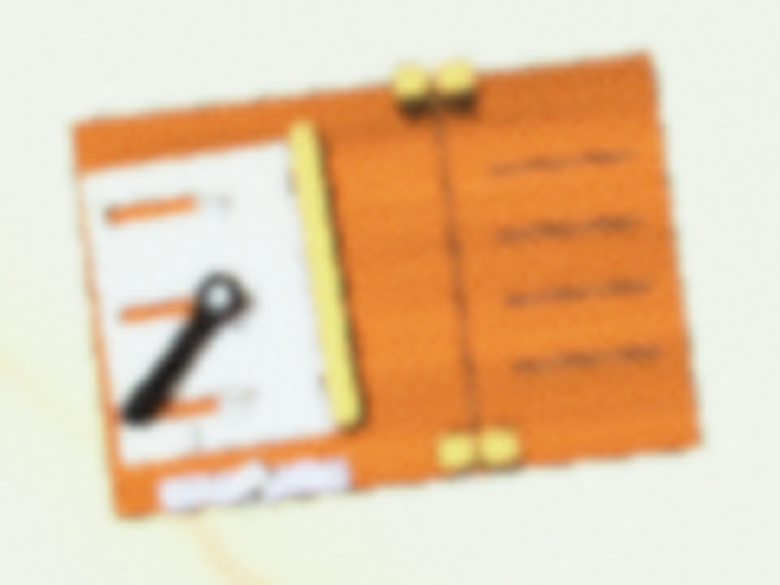

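The crop shows the handle pointing down-left (about 0.7 rad). The index line is near (195, 437) and the pointer tip near (258, 467), so the fence needs roughly +25 to +30 mm along x. The skew is small.

Request:
step_arm --commands '[-0.02,-0.02,0,0,0,0,-0.05,-0.05,0,0,0,0,-0.085,-0.085,0,0,0,0,-0.12,-0.12,0,0,0,0,-0.155,-0.152,0,0,0,0,-0.19,-0.186,0,0,0,0,-0.225,-0.22,0,0,0,0,-0.26,-0.254,0,0,0,0,-0.295,-0.288,0,0,0,0,-0.33,-0.322,0.0,0,0,0]' --jaw 45 --grip_force 25

```text
t: 1.15
tcp_pos: [0.3967, 0.2074, 0.2313]
tool_rot: [0.128, 0.992, 0.0, 0.0]
force: [-0.3, 0.1, 0.6]
finger_gap: 0.448
gripper_force: 0.0
```

Request:
step_arm --commands '[-0.03,-0.03,0.01,0,0,-4,-0.06,-0.06,0.02,0,0,-8,-0.085,-0.085,0.035,0,0,-13,-0.105,-0.105,0.045,0,0,-18,-0.116,-0.114,0.06,0,0,-23,-0.116,-0.114,0.06,0,0,-23,-0.116,-0.114,0.06,0,0,-23,-0.116,-0.114,0.06,0,0,-23,-0.116,-0.114,0.06,0,0,-23,-0.116,-0.114,0.06,0,0,-23]'

```text
t: 2.15
tcp_pos: [0.4792, 0.0703, 0.1719]
tool_rot: [-0.073, 0.997, -0.0, 0.0]
force: [-0.2, 0.2, -0.4]
finger_gap: 0.448
gripper_force: 0.0
```

```bash
python3 - <<'E'
from h import *
snap('wrist','w1'); s=manip.sense(); print(s['t'],s['tcp_pos'],s['tool_rot'],s['finger_gap'],s['force'])
cv2.imwrite('pics/w1v.png',cv2.resize(cv2.imread('pics/w1.png'),(800,600),interpolation=cv2.INTER_CUBIC))
E
```

```text
2.2 [0.47924564 0.07015151 0.17186417] [-7.26961253e-02  9.97354022e-01 -7.38557922e-05  4.72952427e-04] 0.4514713601587209 [-0.10259835  0.17428139 -0.3398422 ]
```

View pics/w1v.png

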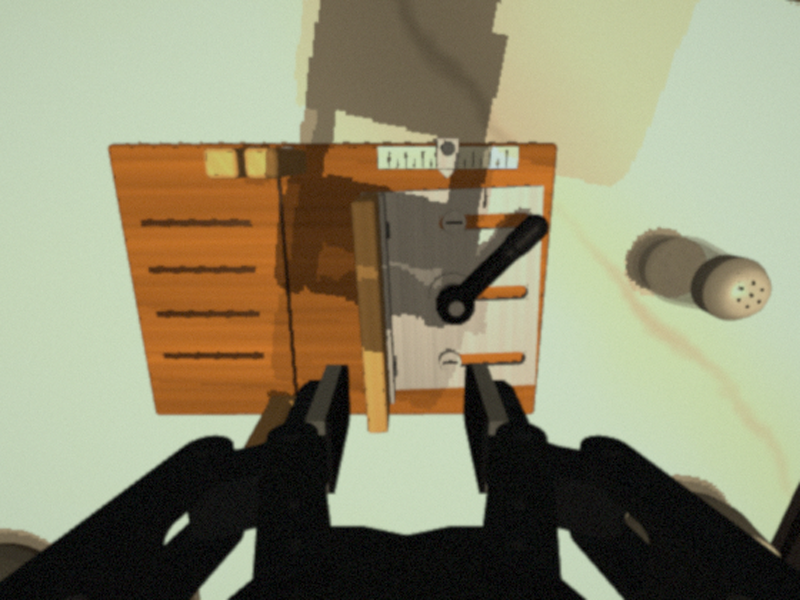

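The wrist view (800x600 copy) shows the pointer tip at about (447, 177) and the index line at (485, 188). The pins are at (453, 222) and (449, 358), the hub is at (455, 308), and the handle tip is at (541, 222). The top edge of the fence runs from (363, 203) to (377, 432).

```bash
python3 - <<'E'
from h import *
f=.7
g=lambda u,v,z:ray('w1',u*f,v*f,z)
P=dict(tip=g(447,177,.027),idx=g(485,189,.027),pinN=g(453,222,.032),pinF=g(449,358,.032),hub=g(456,308,.058),hend=g(541,222,.06),
fnear=g(364,200,.08),ffar=g(377,431,.08),bN=g(110,146,.022),bO=g(555,146,.022),bF=g(157,413,.022),bOF=g(534,413,.022),
footN=g(543,185,.027),footF=g(533,386,.027), footN2=g(385,192,.027),footF2=g(394,391,.027))
x=P['bN']-P['bO']+P['bF']-P['bOF']; th=np.arctan2(x[1],x[0]); print('th',np.degrees(th), np.degrees(np.arctan2(*(P['pinF']-P['pinN'])[[1,0]]))-90)
O=(P['pinN']+P['pinF'])/2; print('O',O)
R=np.array([[np.cos(th),np.sin(th)],[-np.sin(th),np.cos(th)]])
for k,v in P.items(): print(k,np.round(v[:2],4),np.round(R@(v-O)[:2]*1e3,1))
E
```

```text
th -81.66282947847544 -81.6539998692601
O [0.48387707 0.10008947 0.032     ]
tip [0.4145 0.086 ] [  3.9 -70.7]
idx [0.418  0.1098] [-19.1 -63.7]
pinN [0.4397 0.0936] [  0.  -44.7]
pinF [0.5281 0.1066] [-0.  44.7]
hub [0.4851 0.1009] [-0.6  1.4]
hend [0.4294 0.1376] [-45.  -48.5]
fnear [0.4296 0.0425] [ 49.1 -62.1]
ffar [0.5584 0.0655] [45.1 68.7]
bN [ 0.4261 -0.1152] [204.6 -88.3]
bO [0.3877 0.1471] [-60.4 -88.4]
bF [ 0.6043 -0.0894] [204.9  91.6]
bOF [0.5655 0.1752] [-62.5  91.7]
footN [0.4107 0.1438] [-53.8 -66.1]
footF [0.5425 0.1679] [-58.6  67.8]
footN2 [0.4285 0.0505] [ 41. -62.]
footF2 [0.56   0.0743] [36.6 71.6]
```

Request:
step_arm --commands '[-0.006,-0.01,0.01,0,0,-1,-0.0123,-0.0195,0.025,0,0,-1.9,-0.0123,-0.0195,0.045,0,0,-1.9,-0.0123,-0.0195,0.065,0,0,-1.9,-0.0123,-0.0195,0.083,0,0,-1.9,-0.0123,-0.0195,0.098,0,0,-1.9,-0.0123,-0.0195,0.11,0,0,-1.9,-0.0123,-0.0195,0.118,0,0,-1.9,-0.0123,-0.0195,0.119,0,0,-1.9,-0.0123,-0.0195,0.119,0,0,-1.9]' --jaw 35

```text
t: 3.2
tcp_pos: [0.4945, 0.0521, 0.0524]
tool_rot: [-0.089, 0.996, -0.0, 0.0]
force: [0.4, -0.4, 0.2]
finger_gap: 0.349
gripper_force: 0.0
```

Request:
step_arm --commands '[0,0,0,0,0,0,0,0,0,0,0,0,0,0,0,0,0,0,0,0,0,0,0,0,0,0,0,0,0,0,0,0,0,0,0,0,0,0,0,0,0,0,0,0,0,0,0,0,0,0,0,0,0,0,0,0,0,0,0,0]' --jaw 5 --grip_force 25

```text
t: 4.2
tcp_pos: [0.4947, 0.0521, 0.053]
tool_rot: [-0.089, 0.996, -0.0, 0.001]
force: [-0.7, 1.2, 5.6]
finger_gap: 0.135
gripper_force: 27.3
```

```bash
python3 - <<'E'
from h import *
snap('wrist','w2'); s=manip.sense(); print(s['t'],s['tcp_pos'],s['tool_rot'],s['finger_gap'],s['force'],s['ft_torque'],s['gripper_force'])
cv2.imwrite('pics/w2v.png',cv2.resize(cv2.imread('pics/w2.png'),(800,600),interpolation=cv2.INTER_CUBIC))
E
```

```text
4.25 [0.49472958 0.05208511 0.05298577] [-8.87272939e-02  9.96055748e-01 -4.30059198e-05  6.42515137e-04] 0.13063213555422307 [0.29405719 2.01093083 5.77934613] [0.20171473 0.10972871 0.05533924] 27.267476320266724
```

View pics/w2v.png

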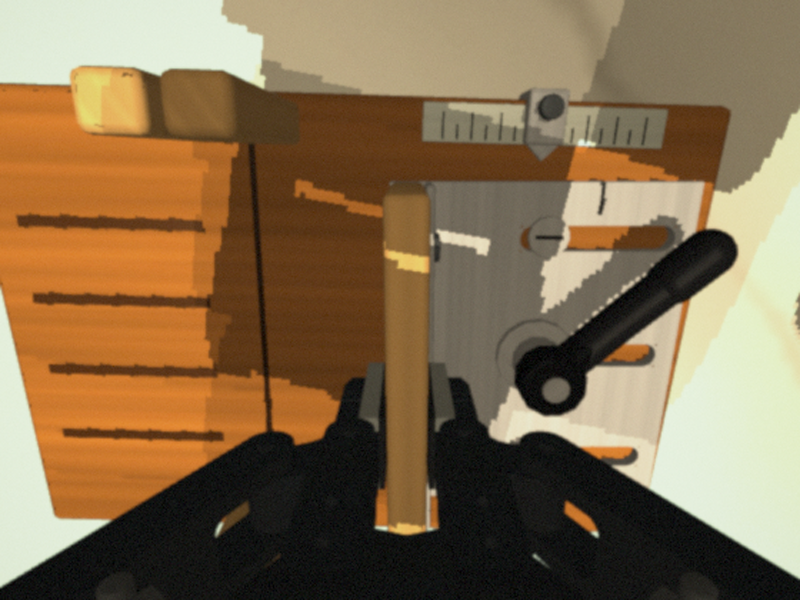

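The gripped close view shows the tip at (543, 159), the index outer end at (603, 182), and the near pin at (546, 238).

```bash
python3 - <<'E'
from h import *
f=.7
g=lambda u,v,z:ray('w2',u*f,v*f,z)[:2]
th=np.radians(-81.66);R=np.array([[np.cos(th),np.sin(th)],[-np.sin(th),np.cos(th)]]);O=np.array([.4839,.1001])
a=g(710,181,.027)-g(440,181,.027); b=g(725,106,.022)-g(300,93,.022)
print('fence ang',np.degrees(np.arctan2(-a[1],-a[0])),'board',np.degrees(np.arctan2(-b[1],-b[0])))
print({k:np.round(R@(v-O)*1e3,1) for k,v in dict(tip=g(543,159,.027),tip2=g(543,159,.024),idx=g(603,182,.027),pin=g(546,238,.032)).items()})
q=np.array(manip.sense()['tcp_pos'])[:2]; print('tcp',R@(q-O)*1e3)
E
```

```text
fence ang -79.82099040905548 board -81.43367806481646
{'tip': array([  3.6, -70.8]), 'tip2': array([  2.7, -70.8]), 'idx': array([-18.4, -63.8]), 'pin': array([  0.7, -44.2])}
tcp [49.07792202  3.75063692]
```

Request:
step_arm --commands '[0.0004,-0.001,0,0,0,0.3,0.0008,-0.002,0,0,0,0.6,0.0012,-0.0035,0,0,0,0.9,0.0016,-0.005,0,0,0,1.2,0.0021,-0.0065,0,0,0,1.5,0.0026,-0.008,0,0,0,1.8,0.0026,-0.0095,0,0,0,1.8,0.0027,-0.011,0,0,0,1.8,0.0027,-0.012,0,0,0,1.8,0.0027,-0.012,0,0,0,1.8]'

```text
t: 5.25
tcp_pos: [0.494, 0.0407, 0.053]
tool_rot: [-0.072, 0.997, 0.001, 0.001]
force: [-0.4, 5.4, 7.3]
finger_gap: 0.134
gripper_force: 27.5
```

Request:
step_arm --commands '[0,-0.001,0,0,0,0,0,-0.0025,0,0,0,0,0,-0.004,0,0,0,0,0,-0.0055,0,0,0,0,0,-0.007,0,0,0,0,0,-0.0085,0,0,0,0,0,-0.01,0,0,0,0,0,-0.0115,0,0,0,0,0,-0.012,0,0,0,0,0,-0.012,0,0,0,0]'

```text
t: 6.25
tcp_pos: [0.495, 0.0293, 0.053]
tool_rot: [-0.072, 0.997, 0.001, -0.0]
force: [-0.9, 7.3, 7.9]
finger_gap: 0.136
gripper_force: 27.7
```

```bash
python3 - <<'E'
from h import *
snap('wrist','w3'); s=manip.sense(); print(s['t'],s['tcp_pos'],s['tool_rot'],s['finger_gap'],s['force'],s['ft_torque'],s['gripper_force'])
cv2.imwrite('pics/w3v.png',cv2.resize(cv2.imread('pics/w3.png')[40:280,230:550],(800,600),interpolation=cv2.INTER_CUBIC))
E
```

```text
6.3 [0.49501666 0.02935793 0.05300613] [-7.24314479e-02  9.97372778e-01  1.10056776e-03 -1.26306286e-04] 0.13637417718730674 [-1.28276958  6.66541864  7.33880799] [ 1.39246599e+00  1.21733127e-01 -1.23722037e-03] 27.731803357601166
```

View pics/w3v.png

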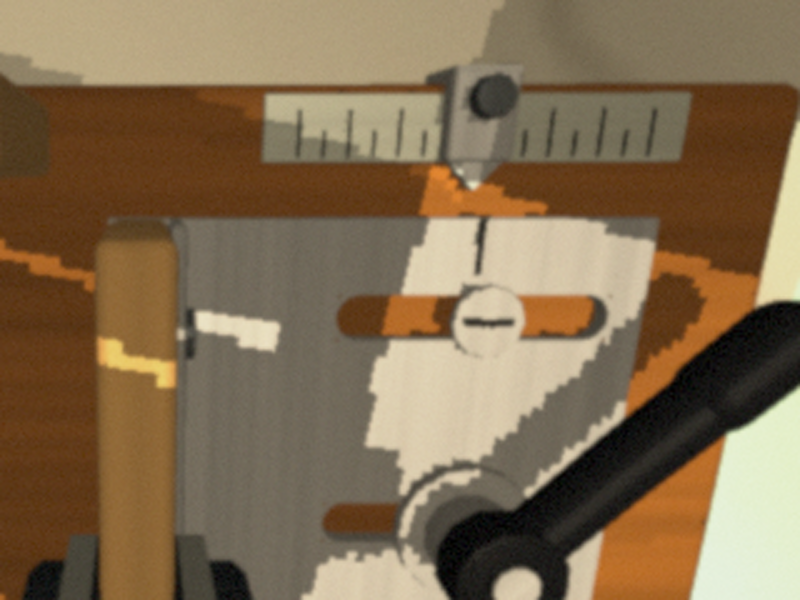

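The crop shows the tip at (474, 188) and the index outer end at (483, 219). The index is slightly short of the tip, and the foot edge is parallel to the board edge.

```bash
python3 - <<'E'
from h import *
g=lambda u,v,z:ray('w3',230+u/2.5,40+v/2.5,z)[:2]
th=np.radians(-81.66);R=np.array([[np.cos(th),np.sin(th)],[-np.sin(th),np.cos(th)]]);O=np.array([.4839,.1001])
a=g(650,216,.027)-g(110,218,.027); b=g(780,83,.022)-g(90,87,.022)
print('fence ang',np.degrees(np.arctan2(-a[1],-a[0])),'board',np.degrees(np.arctan2(-b[1],-b[0])))
print({k:np.round(R@(v-O)*1e3,1) for k,v in dict(tip=g(474,188,.027),tip2=g(474,188,.024),tip3=g(474,188,.030),idx=g(483,219,.027),pin=g(488,321,.032)).items()})
q=np.array(manip.sense()['tcp_pos'])[:2]; print('tcp',R@(q-O)*1e3)
E
```

```text
fence ang -81.50103443427746 board -81.37441487096712
{'tip': array([  3.7, -70.5]), 'tip2': array([  2.5, -70.4]), 'tip3': array([  4.9, -70.5]), 'idx': array([  1.2, -64.5]), 'pin': array([ -0.2, -44.7])}
tcp [71.60639372  0.73817908]
```

Request:
step_arm --commands '[0,-0.0008,0,0,0,0,0,-0.0016,0,0,0,0,0,-0.0024,0,0,0,0,0,-0.0024,0,0,0,0,0,-0.0018,0,0,0,0,0,-0.0014,0,0,0,0,0,-0.0013,0,0,0,0,0,-0.0013,0,0,0,0,0,-0.0013,0,0,0,0,0,-0.0013,0,0,0,0]'

```text
t: 7.3
tcp_pos: [0.4952, 0.0272, 0.053]
tool_rot: [-0.073, 0.997, 0.0, -0.0]
force: [-1.1, 3.4, 7.4]
finger_gap: 0.136
gripper_force: 27.5
```

Request:
step_arm --commands '[0,0,0,0,0,0,0,0,0,0,0,0,0,0,0,0,0,0,0,0,0,0,0,0,0,0,0,0,0,0,0,0,0,0,0,0,0,0,-0.01,0,0,0,0,0,-0.025,0,0,0,0,0,-0.045,0,0,0,0,0,-0.07,0,0,0]' --jaw 45

```text
t: 8.3
tcp_pos: [0.4951, 0.0266, 0.1231]
tool_rot: [-0.073, 0.997, 0.0, -0.001]
force: [0.3, -0.6, 0.2]
finger_gap: 0.447
gripper_force: 0.0
```

```bash
python3 - <<'E'
from h import *
snap('wrist','w4'); s=manip.sense(); print(s['t'],s['tcp_pos'],s['tool_rot'],s['finger_gap'],s['force'],s['ft_torque'],s['gripper_force'])
cv2.imwrite('pics/w4v.png',cv2.resize(cv2.imread('pics/w4.png')[60:300,230:550],(800,600),interpolation=cv2.INTER_CUBIC))
E
```

```text
8.35 [0.49771348 0.02634811 0.12678725] [-7.32716874e-02  9.97307100e-01 -7.60474765e-04  3.03794188e-03] 0.4478454401033019 [ 0.85529501 -0.04969401  2.26346269] [-0.02234131 -0.0253573  -0.01417985] 0.0
```

View pics/w4v.png

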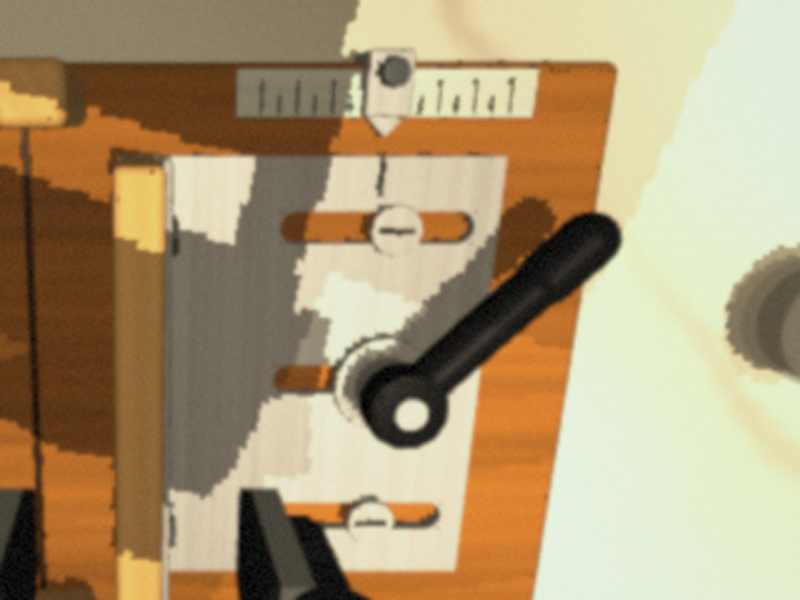

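The crop shows the tip at (385, 136), the index at (382, 157), the foot's left edge from (506, 156) to (457, 571), and the pins at (397, 231) and (371, 520).

```bash
python3 - <<'E'
from h import *
g=lambda u,v,z:ray('w4',230+u/2.5,60+v/2.5,z)[:2]
a=g(506,156,.027)-g(168,156,.027); b=g(612,64,.022)-g(80,64,.022); p=g(371,520,.032)-g(397,231,.032); e=g(457,571,.027)-g(506,156,.027)
A=lambda v,o=0:np.degrees(np.arctan2(v[1],v[0]))+o
print('x-dirs: foot',A(-a),'board',A(-b),'pins',A(p,-90),'footside',A(e,-90))
th=np.radians(-81.6);R=np.array([[np.cos(th),np.sin(th)],[-np.sin(th),np.cos(th)]])
P=dict(tip=g(385,136,.027),idx=g(382,157,.027),pin=g(397,231,.032),hub=g(411,413,.063),hend=g(598,235,.06))
O=(g(397,231,.032)+g(371,520,.032))/2; print('O',O,{k:np.round(R@(v-O)*1e3,1) for k,v in P.items()})
E
```

```text
x-dirs: foot -81.61798560608786 board -81.61139635100436 pins -81.4517012593607 footside -81.02000364158795
O [0.48495045 0.10097738] {'tip': array([  4.4, -71.4]), 'idx': array([  4.7, -65.7]), 'pin': array([  0.1, -45.5]), 'hub': array([ 1.8, -1.7]), 'hend': array([-41.5, -48. ])}
```

The index is within 0.3 mm of the pointer and the fence is square. Next I'll close the fingers and stand them behind the handle.

Request:
step_arm --commands '[0.003,0.005,-0.005,0,0,-4,0.009,0.015,-0.005,0,0,-11,0.017,0.028,-0.005,0,0,-18,0.026,0.041,-0.005,0,0,-26,0.035,0.055,-0.005,0,0,-34,0.043,0.068,-0.005,0,0,-42,0.05,0.079,-0.005,0,0,-50,0.0545,0.086,-0.005,0,0,-56,0.056,0.088,-0.004,0,0,-59,0.056,0.088,0.0,0,0,-59]' --jaw 0

```text
t: 9.35
tcp_pos: [0.4274, 0.1058, 0.1229]
tool_rot: [-0.555, 0.832, -0.0, 0.0]
force: [-0.6, 0.1, -0.1]
finger_gap: -0.001
gripper_force: 0.0
```

Request:
step_arm --commands '[0,0,0.005,0,0,0,0,0,0.015,0,0,0,0,0,0.028,0,0,0,0,0,0.041,0,0,0,0,0,0.054,0,0,0,0,0,0.065,0,0,0,0,0,0.073,0,0,0,0,0,0.078,0,0,0,0,0,0.08,0,0,0,0,0,0.08,0,0,0]'

```text
t: 10.35
tcp_pos: [0.4275, 0.1054, 0.0422]
tool_rot: [-0.555, 0.832, 0.0, -0.0]
force: [0.0, -0.4, -0.3]
finger_gap: -0.005
gripper_force: 0.0
```

```bash
python3 - <<'E'
from h import *
s=manip.sense(); print(s['t'],s['tcp_pos'],s['tool_rot'],s['q'],s['finger_gap'],s['force'],s['ft_torque'])
snap('wrist','w5')
E
```

```text
10.35 [0.42751642 0.10541494 0.04217789] [-5.54715979e-01  8.32039771e-01  3.27001193e-05 -4.43020559e-05] [-1.30881118e-02  6.53517819e-01  2.03557949e+00  8.74750362e-06
  4.52605402e-01 -2.75993545e+00] -0.005217961482056139 [ 0.0040757  -0.39774746 -0.33319544] [-0.00222992 -0.01423506 -0.03837676]
```

View pics/w5.png

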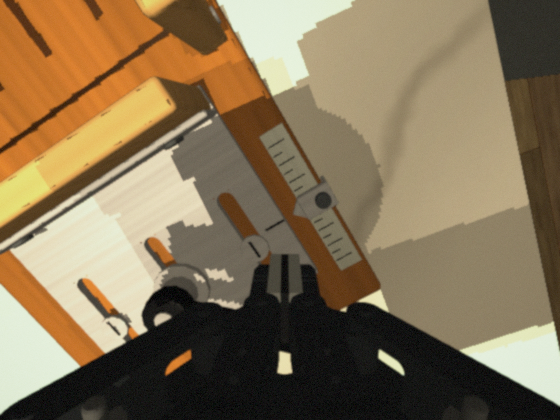

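The fingers stand behind the handle and touch nothing. The index still meets the tip, near (298, 210). I'll push now, rotating about the bolt.

Request:
step_arm --commands '[-0.0028,0.0008,0,0,0,2.87,-0.0056,0.0015,0,0,0,5.73,-0.0084,0.002,0,0,0,8.59,-0.0113,0.0024,0,0,0,11.46,-0.0142,0.0026,0,0,0,14.32,-0.017,0.0027,0,0,0,17.19,-0.0199,0.0027,0,0,0,20.05,-0.0228,0.0025,0,0,0,22.92,-0.0257,0.0021,0,0,0,25.78,-0.0285,0.0017,0,0,0,28.65]'

```text
t: 11.4
tcp_pos: [0.437, 0.1324, 0.0428]
tool_rot: [-0.331, 0.944, -0.0, 0.0]
force: [-0.9, -0.9, -0.4]
finger_gap: -0.001
gripper_force: 0.3
```

```bash
cat > f.py <<'E'
from h import *
from scipy.spatial.transform import Rotation as Ro
s=manip.sense(); Q=Ro.from_quat(s['tool_rot']).as_matrix(); x=Q[:,0]
a=np.arctan2(x[1],x[0])-np.radians(-81.6)
print('t',s['t'],'psi',(np.radians(0)-a-0.5*0)%(2*np.pi), 'push',s['force']@x,'rad',s['force']@Q[:,1],'tz',s['ft_torque'][2],'q6',s['q'][5])
O=np.array([.4845,.1005]); print('b in tool',(Q.T[:2,:2]@(O-s['tcp_pos'][:2]))*1e3)
E
python3 f.py
```

```text
t 11.4 psi 1.0431866358104542 push 1.2988401988496159 rad -0.11810789345214454 tz -0.07211522528568792 q6 -2.195919292765644
b in tool [-17.13781184 -54.59139038]
```

Request:
step_arm --commands '[-0.0017,0.0005,0,0,0,1.72,-0.0033,0.0009,0,0,0,3.44,-0.005,0.0013,0,0,0,5.16,-0.0067,0.0017,0,0,0,6.88,-0.0084,0.002,0,0,0,8.59,-0.0101,0.0022,0,0,0,10.31,-0.0119,0.0024,0,0,0,12.03,-0.0136,0.0026,0,0,0,13.75,-0.0153,0.0027,0,0,0,15.47,-0.017,0.0027,0,0,0,17.19]'

```text
t: 12.4
tcp_pos: [0.4483, 0.1452, 0.0428]
tool_rot: [-0.186, 0.982, -0.0, 0.0]
force: [-1.0, 0.0, 0.1]
finger_gap: -0.004
gripper_force: 0.3
```

```bash
python3 f.py
```

```text
t 12.4 psi 1.3424341649180669 push 0.9330363784887604 rad 0.3944012500655725 tz -0.0019720233244842973 q6 -1.8701369603048166
b in tool [-17.31086044 -54.8004283 ]
```

Still slack, so I'll continue.

Request:
step_arm --commands '[-0.0017,0.0005,0,0,0,1.72,-0.0033,0.0009,0,0,0,3.44,-0.005,0.0013,0,0,0,5.16,-0.0067,0.0017,0,0,0,6.88,-0.0084,0.002,0,0,0,8.59,-0.0101,0.0022,0,0,0,10.31,-0.0119,0.0024,0,0,0,12.03,-0.0136,0.0026,0,0,0,13.75,-0.0153,0.0027,0,0,0,15.47,-0.017,0.0027,0,0,0,17.19]'

```text
t: 13.4
tcp_pos: [0.463, 0.1539, 0.0428]
tool_rot: [-0.037, 0.999, -0.0, -0.0]
force: [-1.1, 0.9, -0.9]
finger_gap: 0.0
gripper_force: 0.3
```

```bash
python3 f.py
```

```text
t 13.4 psi 1.642465379600073 push 1.050358091168731 rad 1.0124424467154007 tz -0.0506537957444671 q6 -1.5541749961121574
b in tool [-17.41568288 -54.89984616]
```

Request:
step_arm --commands '[-0.0017,0.0005,0,0,0,1.72,-0.0033,0.0009,0,0,0,3.44,-0.005,0.0013,0,0,0,5.16,-0.0067,0.0017,0,0,0,6.88,-0.0084,0.002,0,0,0,8.59,-0.0101,0.0022,0,0,0,10.31,-0.0119,0.0024,0,0,0,12.03,-0.0136,0.0026,0,0,0,13.75,-0.0153,0.0027,0,0,0,15.47,-0.017,0.0027,0,0,0,17.19]'

```text
t: 14.4
tcp_pos: [0.4798, 0.158, 0.0427]
tool_rot: [0.112, 0.994, 0.0, -0.0]
force: [-0.1, 1.6, -1.3]
finger_gap: 0.001
gripper_force: 0.3
```

```bash
python3 f.py
```

```text
t 14.4 psi 1.9428474362870816 push 0.5017858605116065 rad 1.5281529737097286 tz 0.00703780962730015 q6 -1.2489897568480008
b in tool [-17.39819758 -54.96620763]
```

Request:
step_arm --commands '[-0.0017,0.0005,0,0,0,1.72,-0.0033,0.0009,0,0,0,3.44,-0.005,0.0013,0,0,0,5.16,-0.0067,0.0017,0,0,0,6.88,-0.0084,0.002,0,0,0,8.59,-0.0101,0.0022,0,0,0,10.31,-0.0119,0.0024,0,0,0,12.03,-0.0136,0.0026,0,0,0,13.75,-0.0153,0.0027,0,0,0,15.47,-0.017,0.0027,0,0,0,17.19]'

```text
t: 15.4
tcp_pos: [0.4973, 0.1567, 0.0423]
tool_rot: [0.26, 0.966, -0.0, -0.0]
force: [-1.1, -0.6, -0.0]
finger_gap: 0.003
gripper_force: 0.3
```

```bash
python3 f.py
```

```text
t 15.4 psi 2.2438918045865117 push 0.6594670375431483 rad -1.0914789751241487 tz 0.03668053508970369 q6 -0.9535738178115511
b in tool [-17.1939989  -55.01593003]
```

```bash
python3 -c "
from h import *
snap('wrist','w6')"
```

```text
(no output)
```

View pics/w6.png

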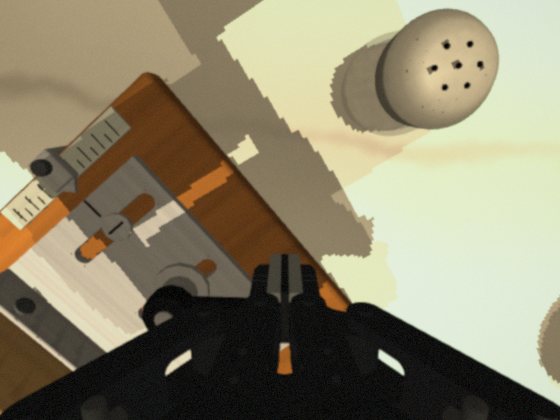

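The handle is hidden behind the fingers, so it is being pushed along. The index is still at the tip, and the shaker is clear.

Request:
step_arm --commands '[-0.0017,0.0005,0,0,0,1.72,-0.0033,0.0009,0,0,0,3.44,-0.005,0.0013,0,0,0,5.16,-0.0067,0.0017,0,0,0,6.88,-0.0084,0.002,0,0,0,8.59,-0.0101,0.0022,0,0,0,10.31,-0.0119,0.0024,0,0,0,12.03,-0.0136,0.0026,0,0,0,13.75,-0.0153,0.0027,0,0,0,15.47,-0.017,0.0027,0,0,0,17.19]'

```text
t: 16.45
tcp_pos: [0.5133, 0.1505, 0.0423]
tool_rot: [0.402, 0.916, -0.0, -0.0]
force: [-0.3, 0.2, -0.2]
finger_gap: 0.001
gripper_force: 0.5
```

```bash
python3 f.py
```

```text
t 16.45 psi 2.5439553454971966 push 0.35519471948779396 rad -0.07015864405581626 tz -0.001500543581957258 q6 -0.6681066294241116
b in tool [-17.30036238 -55.08060535]
```

Request:
step_arm --commands '[-0.0017,0.0005,0,0,0,1.72,-0.0033,0.0009,0,0,0,3.44,-0.005,0.0013,0,0,0,5.16,-0.0067,0.0017,0,0,0,6.88,-0.0084,0.002,0,0,0,8.59,-0.0101,0.0022,0,0,0,10.31,-0.0119,0.0024,0,0,0,12.03,-0.0136,0.0026,0,0,0,13.75,-0.0153,0.0027,0,0,0,15.47,-0.017,0.0027,0,0,0,17.19]'

```text
t: 17.45
tcp_pos: [0.5268, 0.1399, 0.0423]
tool_rot: [0.534, 0.845, 0.0, -0.0]
force: [-0.0, 2.4, -2.2]
finger_gap: -0.003
gripper_force: 1.1
```

```bash
python3 f.py
```

```text
t 17.45 psi 2.8440097603869523 push 2.1910707653241355 rad 1.0426989404329488 tz -0.007371874084334199 q6 -0.3899118804449229
b in tool [-17.39813908 -55.13537616]
```

Request:
step_arm --commands '[0,0,0,0,0,0,0,0,0,0,0,0,0,0,0,0,0,0,0,0,0,0,0,0,-0.0017,0.0005,0,0,0,1.72,-0.0033,0.0009,0,0,0,3.44,-0.005,0.0013,0,0,0,5.16,-0.0067,0.0017,0,0,0,6.88,-0.0084,0.002,0,0,0,8.59,-0.0101,0.0022,0,0,0,10.31]'

```text
t: 18.45
tcp_pos: [0.5334, 0.1317, 0.0424]
tool_rot: [0.608, 0.794, 0.0, 0.0]
force: [-0.3, 3.1, 0.3]
finger_gap: -0.004
gripper_force: 1.5
```

```bash
python3 f.py
```

```text
t 18.45 psi 3.024065094850741 push 3.0714476166956106 rad 0.5145120609051494 tz -0.04068077525064018 q6 -0.22570811560856832
b in tool [-17.39602836 -55.37055599]
```

Request:
step_arm --commands '[0,0,0,0,0,0,0,0,0,0,0,0,0,0,0,0,0,0,0,0,0,0,0,0,0,0,0,0,0,0,-0.0017,0.0005,0,0,0,1.72,-0.0033,0.0009,0,0,0,3.44,-0.005,0.0013,0,0,0,5.16,-0.0067,0.0017,0,0,0,6.88,-0.0084,0.002,0,0,0,8.59]'

```text
t: 19.45
tcp_pos: [0.5373, 0.1242, 0.0423]
tool_rot: [0.666, 0.746, 0.0, -0.0]
force: [-0.1, 3.5, 0.1]
finger_gap: -0.001
gripper_force: 1.7
```

```bash
python3 f.py
```

```text
t 19.45 psi 3.173924146849738 push 3.449595359174814 rad 0.2917524135785561 tz 0.04695936781828237 q6 -0.09014223606332337
b in tool [-17.53534615 -55.14807749]
```

The push is 3.4 N and the angle is well past the bite. Both put the clamping force comfortably inside the 12–55 N band, so I'll back off.

Request:
step_arm --commands '[0.002,0,0,0,0,0,0.006,0,0,0,0,0,0.011,0,0,0,0,0,0.015,0,0,0,0,0,0.015,0,-0.006,0,0,0,0.015,0,-0.02,0,0,0,0.015,0,-0.045,0,0,0,0.015,0,-0.07,0,0,0,0.015,0,-0.095,0,0,0,0.015,0,-0.115,0,0,0]'

```text
t: 20.45
tcp_pos: [0.5361, 0.139, 0.1601]
tool_rot: [0.665, 0.747, 0.001, 0.001]
force: [0.1, -0.6, 0.8]
finger_gap: 0.005
gripper_force: 0.0
```

Request:
step_arm --commands '[0.01,0,-0.01,0,0,0,0.03,0,-0.02,0,0,0,0.05,0,-0.03,0,0,0,0.07,0,-0.04,0,0,0,0.08,0,-0.05,0,0,0,0.08,0,-0.05,0,0,0,0.08,0,-0.05,0,0,0,0.08,0,-0.05,0,0,0,0.08,0,-0.05,0,0,0,0.08,0,-0.05,0,0,0]'

```text
t: 21.45
tcp_pos: [0.5261, 0.2178, 0.2068]
tool_rot: [0.665, 0.747, -0.001, -0.0]
force: [-0.6, -0.3, 0.9]
finger_gap: 0.001
gripper_force: 0.0
```

```bash
python3 f.py; python3 -c "
from h import *
snap('wrist','w7')
cv2.imwrite('pics/w7v.png',cv2.resize(cv2.imread('pics/w7.png'),(800,600),interpolation=cv2.INTER_CUBIC))"
```

```text
t 21.45 psi 3.1723789094500376 push -0.19277538961887708 rad -0.6455871758908395 tz -0.05108151889774049 q6 0.08064340974575683
b in tool [-111.72847666  -54.86865555]
```

View pics/w7v.png

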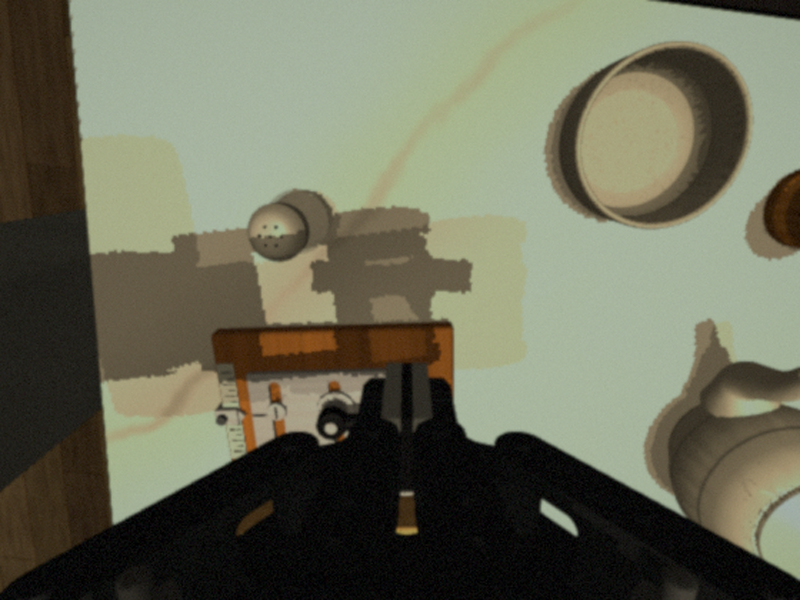

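The last view shows the pointer tip at (238, 415) and the index line at (250, 415), so they are aligned. The bystanders are in place and the gripper is clear.

```bash
python3 -c "
from station import manip
print(manip.sign_off())"
```

```text
the job is handed in; nothing more can be done
None
```

I set the fence to the pointer (about 0.3 mm off when measured before clamping, still aligned in the last view) and square to the board, tightened the lever to an estimated 20–37 N, and handed the job in at about 21 s; the hand-in gave no verdict.

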